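Unlock the knife box with its drop key, finding the hidden bolt by feel

ROBOT

A 6-joint arm with a two-finger parallel gripper is mounted at the origin on a cart in front of the work surface, level with it; the furniture and walls round the work are solid. World frame = base frame: x ahead of the robot, y to its left, z up, the work surface at z = 0. Lengths are in m, angles in degrees, forces in N, time in s.
With the tool pointing down it reaches from about 0.4 to 0.825 m from the base axis. Payload 7 kg.
Tool frame: the origin (TCP) lies midway between the tips of the shut fingers; the grasp point (between the pads) lies r.pinch_z behind it (r.pinch_z is the distance from the TCP to the grasp point, in m); z points along the fingers, y is the line along which they close (so a half turn about z gives the same grasp; the last joint's range is limited). The gripper opens to 88 mm and grips with 3 to 60 N. Pads are 19 mm wide; open, the fingers measure 130 mm over their backs; the gripper's body (78 mm by 193 mm) begins 47 mm behind the grasp point.
Start: joints at [87.439, 20.546, 0.682, 0, -70.136, -16.507], TCP at [0.221, 0.638, 0.227] pointing down, gripper open.
Joint ranges: [-176.03, 176.03], [-82.01, 121.73], [-58.28, 71.71], [-173.87, 95.51], [-174.79, -0.11], [-173.66, 173.66]. Speed limits (degrees/s): [136.94, 136.94, 172.46, 180, 180, 180].

INTERFACE

Orientations are given as [roll, pitch, yaw] about the fixed x, y, z axes, in that order (R = Rz(yaw) Ry(pitch) Rx(roll)).
In Python, from plant import r, optics, job gives the robot as it stands.
- The arm moves only by the shell command python3 -m crank 'ROWS' [FORCE]. ROWS is JSON, a list of rows, each an object with "xyz": the shift along the tool's x, y, z in units of 30 mm (1.0 is 30 mm), a list of three; "delta_rot": the turn, a rotation vector about the tool's x, y, z in degrees, a list of three; "claw": the closure, from 0 (fully open) to 1 (shut). A call has 1 to 20 rows; each row is the pose to reach, as a shift and turn from the pose commanded when the call began, along the tool's axes at that moment; what a row does not reach only later rows make up. A row lasts 1/8 s, in which the tool goes at most 62.5 mm and 10.7 degrees, less where a joint would pass 70% of its speed; a pose out of reach is approached as far as the arm can. A call with a gripper value outside its range is refused whole. The fingers move at their own pace and stop on an object; FORCE is the grip in N (left out, the last holds). Time passes only in rows, so rows that repeat a pose let the fingers close. It gives the time, the measured TCP pose, the force, the opening and the grip force at its end, in the units of the state.
- r.get_state(): the state, without advancing time (a new reading comes with each control period).
- optics.capture(name): name is "scene" or "top" or "wrist"; returns a dict with "img" (480x640x3 uint8, blue, green, red), "fovy" (degrees; the focal length in pixels is half the picture's height over the tangent of half this angle, whatever the lens; pixels are square), "cx", "cy" (the principal point, pixels), "dist" ([k1, k2, p1, p2, k3] as OpenCV has them; the pictures are not rectified), "eye" and "rotation" of the camera in the world; the wrist camera has in their place "hand_eye" (4x4, takes a point from camera to tool coordinates, whose origin is the TCP and whose axes are the flange's). Camera axes: x right, y up, looking along -z (the intrinsics and any distortion apply to the point x, -y, -z); pixel columns grow to the right and rows downward; lengths in m; the calibration is good to about 2 mm. A picture is of the moment at which its call begins: read the wrist's pose just before it. There is no depth.
- job.close_job(): hands the job in; it is judged then, once.
The state is a dict: "time_s": time; "joints": joint angles; "qd": joint speeds; "joint_torque": joint torques, N m; "tcp_pos": TCP position; "eef_rot": TCP orientation; "contact_force": force on the tool from outside, world axes, zero at the start; "moment": the same for the moment, N m; "gripper_width": finger opening in m; "gripper_force": force on a finger pad.
Only numpy, scipy, OpenCV 4.12 (cv2) and the standard library are available. Lean on these libraries where they do the work, as an engineer would, in place of code of your own. Each camera call takes 0.05 s, during which the arm holds its last target. There are 200 camera calls.

TASK

Take the drop key from its stand and unlock the knife box: feel along the slot with the key's rod, without forcing it, until it drops into the hole of the hidden bolt, then draw the bolt all the way to the robot's left so that the lid springs open. Leave the lid open, put the key back in its stand as it was, and do not disturb the cup, salt shaker, sauce bowl and timer that stand around.

Things in the scene. Friction and masses are not known exactly. Their poses are not given: they have to be found in the camera images.
- knife_box: stainless knife box, fixed: 300 mm wide (its y), 200 mm deep (its x), 85 mm high. Origin: centre of its underside; x points away from the robot to the lid's hinge, y to the robot's left along the slot, z up. Its front strip (box x -100 to -45 mm) is a fixed level deck, 85 mm high, with one slot along y at box x = -72 mm; behind it lies the lid.
- slot_mid (a point): middle of the slot at deck height (85 mm up). The slot is 14 mm wide (box x) and 100 mm long (box y from -50 to +50 mm), covered by a split rubber dust seal that does not resist the key, and goes straight down between smooth walls to the bolt.
- bolt_face (a point): point fixed to the box 35 mm straight below slot_mid (50 mm up), on the upper face of the hidden bolt: a flat steel bar closing the whole slot from below, with one hole 15 mm long (y) and 18 mm across (x), on the slot's middle line. Its centre lies anywhere from box y = -40 mm to 0, unseen and unreported. In the hole a rod tip goes 20 mm deeper, to a fixed floor 30 mm up.
- slot_left_end (a point): left end of the slot (box y = +50 mm) at deck height. The bolt needs about 4 N along y to move and is slippery (friction about 0.12), so a light press does not carry it along. With the rod in its hole it can be drawn towards this end until the hole is at box y = +45 mm; the lid is freed when the hole passes about +27 mm. A drawn bolt stays drawn.
- lid_panel (a joint): angle of the box's sprung lid (145 mm deep, behind the deck, hinged on the far rim): 0 shut and held by the bolt, its spring swings it up in one to three seconds to its stop at 1.35 rad once the bolt is drawn
- key_stand: fixed stand for the key: foot plate 84 mm square, 6 mm thick, with an upright tube of 33 mm outer and 16 mm inner diameter whose rim is 100 mm above the worktop. Origin: centre of its underside, z up
- key: drop key, loose, 0.12 kg, hanging upright in the stand's tube. Origin: the rod's lower tip, z up along the rod. Rod 10 mm in diameter with a tapered tip, 90 mm long from the tip to a round collar (29 mm diameter, 6 mm thick), which rests on the stand's rim (tip then 10 mm above the worktop); above it a black flat grip from 96 to 150 mm above the tip, 36 mm along its x and 20 mm along its y: grip it across the 20 mm
- steel_cup: loose steel cup, 71 mm in diameter, 74 mm high, origin at the centre of its underside; the stand and the cup may have changed sides
- salt_shaker: loose salt shaker, 44 mm in diameter, 90 mm high, origin at the centre of its underside
- sauce_bowl: loose small sauce bowl, 76 mm in diameter, 30 mm high, origin at the centre of its underside
- kitchen_timer: loose kitchen timer, 57 x 71 x 68 mm, origin at the centre of its underside
There are look-alikes about, which are no part of the job. Leave any green look-alike of the key alone. What is shaped like the key_stand but orange is not meant.

How it is judged (in metres and radians):
On the way, in this order (a step that is already met when the one before it is completed fails the run):
1. the key is lifted out of its stand (height (world z) of key above 0.11 m), for 0.1 s.
2. the key's rod has dropped through the slot into the bolt's hole, the lid still shut (z of key in the frame of knife_box between 0.02 and 0.042 m and horizontal distance between key and slot_mid below 0.055 m and value of joint lid_panel below 0.1 rad), for 0.1 s.
3. the bolt is drawn and the lid has sprung open (value of joint lid_panel above 1.1 rad), for 0.2 s.
At the end, for the whole second after the job is handed in: the lid stands open (over 1.1 rad) and the key is back in the stand's tube, let go and at rest: upright within 0.1 rad, its tip within 10 mm of the stand's axis, its collar down on the rim (tip 4 to 18 mm above the worktop) (value of joint lid_panel above 1.1 rad and horizontal distance between key and key_stand below 0.01 m and height (world z) of key between 0.004 and 0.018 m and angle between key's own z axis and vertical below 0.1 rad and linear speed of key below 0.02 m/s); the robot touches nothing.
It fails at once if the key is forced against the box with more than 45 N (contact force between key and knife_box above 45 N).
It fails at once if a bystander is moved more than 25 mm (distance of any of steel_cup, salt_shaker, sauce_bowl, kitchen_timer from where it was at the start of the episode above 0.025 m).
It also fails if it takes over 61 s, if anything falls off the work surface, if the arm or the gripper's body presses on something with over 40 N, if the wrist force passes 120 N, or if a joint passes its speed limit or range.

## Working session

There is one attempt and no reset: what is moved stays moved. The work goes in short steps, Python scripts to look and compute and a shell command to move; the robot and the scene stay as the last step left them, time stands still between calls to the robot, and variables do not carry over. Pictures are saved under pics/ and viewed, at most 10 in all, crops included, and the job is handed in when it is done.

```bash
mkdir -p pics; ls
python3 - <<'E'
from plant import r, optics, job
import cv2
print(r.get_state(), r.pinch_z)
for n in ("scene","top"):
    c=optics.capture(n); cv2.imwrite(f"pics/{n}0.png",c["img"]); print({k:v for k,v in c.items() if k!="img"})
E
```

```text
pics
{'time_s': 0.0, 'joints': array([ 8.74382971e+01,  2.05902991e+01,  6.32732766e-01, -2.06332280e-02,
       -7.01362952e+01, -1.65075854e+01]), 'qd': array([-0.07615157,  0.07360878,  0.0002394 , -0.09479858, -0.03280873,
        0.0646803 ]), 'joint_torque': array([-1.99060883e-04, -5.82723570e+01,  2.93056583e+01,  6.99726149e+00,
        7.02795209e-03, -1.59281194e-04]), 'tcp_pos': array([0.22038431, 0.63747544, 0.225626  ]), 'eef_rot': array([ 1.79904495e+02, -8.07562857e-03, -1.90763084e+01]), 'contact_force': array([ 0.77930907,  0.22173758, -0.17462747]), 'moment': array([-0.04469829,  0.01317969, -0.00948542]), 'gripper_force': 0.0, 'gripper_width': 0.08765216866468896} 0.0188
{'fovy': 49.52529168355554, 'cx': 317.0265298954585, 'cy': 244.48495242300606, 'dist': array([0.05165278, 0.        , 0.        , 0.        , 0.        ]), 'eye': array([ 0.13500522, -0.59230053,  0.94607112]), 'rotation': array([ 3.96874192e+01, -2.37377947e-02, -3.41182093e+01])}
{'fovy': 53.124415155644186, 'cx': 323.32995865096274, 'cy': 239.34100149581317, 'dist': array([-0.06207098,  0.        ,  0.        ,  0.        ,  0.        ]), 'eye': array([ 0.31652852, -0.016732  ,  1.31561298]), 'rotation': array([  9.81803738,  -0.24700816, -88.44159574])}
```

View pics/scene0.png

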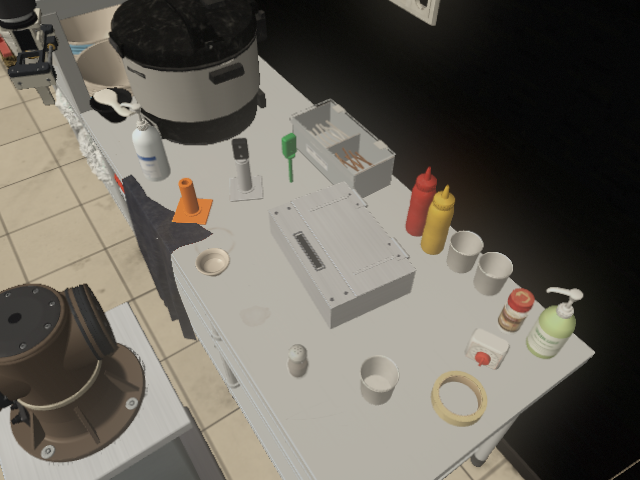

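View pics/top0.png

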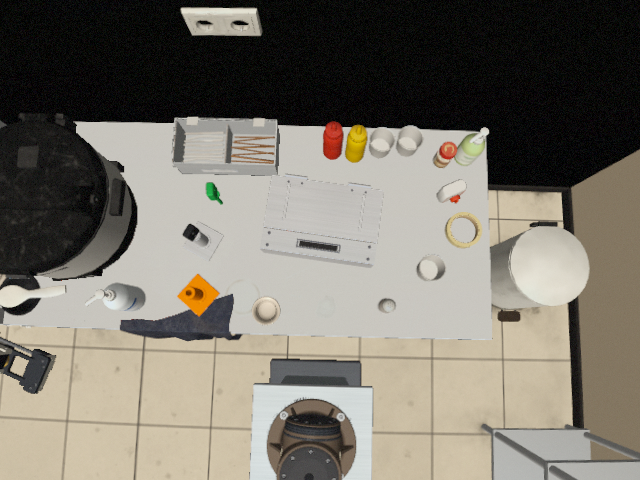

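The top view shows the key stand at about (205,238), the box with its slot at (318,245), the orange stand at (198,294) and the green key at (213,192). I'll enlarge these areas.

```bash
cat > h.py <<'E'
import numpy as np, cv2
from scipy.spatial.transform import Rotation as R
from plant import r, optics, job
def K(c):
    f=240/np.tan(np.radians(c["fovy"]/2)); return np.array([[f,0,c["cx"]],[0,f,c["cy"]],[0,0,1.]])
def pose(c,s=None):
    if "hand_eye" in c:
        H=np.array(c["hand_eye"]); T=R.from_euler("xyz",s["eef_rot"],degrees=True).as_matrix()
        return T@H[:3,3]+s["tcp_pos"], T@H[:3,:3]
    return np.array(c["eye"]), R.from_euler("xyz",c["rotation"],degrees=True).as_matrix()
def px(c,p,z,s=None):
    "pixel(s) -> world points on plane z"
    e,M=pose(c,s)
    n=cv2.undistortPoints(np.array(p,float).reshape(-1,1,2),K(c),np.array(c["dist"])).reshape(-1,2)
    d=np.c_[n[:,0],-n[:,1],-np.ones(len(n))]@M.T
    return e+d*((z-e[2])/d[:,2])[:,None]
def crop(im,x0,y0,x1,y1,k,name):
    cv2.imwrite("pics/"+name,cv2.resize(im[y0:y1,x0:x1],None,fx=k,fy=k,interpolation=cv2.INTER_CUBIC))
E
python3 - <<'E'
import cv2,numpy as np
from h import crop
a=cv2.imread("pics/top0.png");b=cv2.imread("pics/scene0.png")
crop(a,170,165,390,275,3.6,"topc.png")
from h import *
c=optics.capture("top")
print(px(c,[(208,241)],0),px(c,[(298,244),(338,246)],.085), px(c,[(191,231)],.16))
E
```

```text
[[0.53060246 0.30493495 0.        ]] [[ 0.51544551  0.04918151  0.085     ]
 [ 0.51308644 -0.05478789  0.085     ]] [[0.528292  0.3095968 0.16     ]]
```

View pics/topc.png

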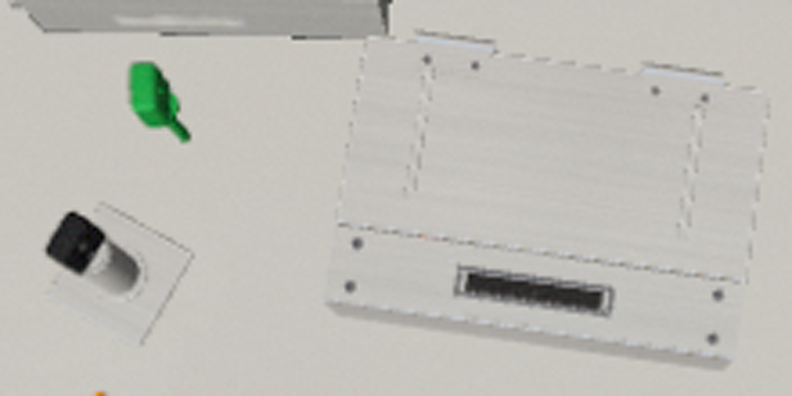

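Run:
```python
from h import *
c=optics.capture("top")
u=lambda *q:[(x/3.6+170-.36,y/3.6+165-.36) for x,y in q]
p=px(c,u((100,203),(195,254),(142,343),(48,295)),.006);print("plate",p.round(4),p.mean(0))
p=px(c,u((464,280),(607,301)),.085);d=p[0]-p[1];print("slot",p,p.mean(0),np.linalg.norm(d),np.degrees(np.arctan2(-d[0],d[1])))
p=px(c,u((357,243),(349,287),(718,295),(712,338)),.085);print(p.mean(0),p);d=(p[0]+p[1]-p[2]-p[3])/2;print(np.degrees(np.arctan2(-d[0],d[1])))
print("grip",px(c,u((47,247),(72,210),(104,228),(80,275),(103,255)),.16))
s=r.get_state();print(R.from_euler("xyz",s["eef_rot"],degrees=True).as_matrix().round(3))
w=optics.capture("wrist");print({k:v for k,v in w.items() if k!="img"})
```

```text
plate [[0.5853 0.3371 0.006 ]
 [0.5472 0.2604 0.006 ]
 [0.4769 0.2969 0.006 ]
 [0.512  0.3723 0.006 ]] [0.53035988 0.31668156 0.006     ]
slot [[ 0.519647    0.04795807  0.085     ]
 [ 0.50719417 -0.05556947  0.085     ]] [ 0.51342059 -0.0038057   0.085     ] 0.10427380415266772 -6.858880848717899
[ 0.51326086 -0.00247978  0.085     ] [[ 0.5446447   0.12648244  0.085     ]
 [ 0.51220655  0.13075451  0.085     ]
 [ 0.51379284 -0.13555979  0.085     ]
 [ 0.48239937 -0.13159627  0.085     ]]
-6.598349697152838
grip [[0.52210367 0.32976358 0.16      ]
 [0.54832083 0.31449538 0.16      ]
 [0.53637328 0.29149396 0.16      ]
 [0.50337972 0.30560152 0.16      ]
 [0.5176278  0.29082696 0.16      ]]
[[ 0.945 -0.327 -0.   ]
 [-0.327 -0.945 -0.001]
 [ 0.     0.001 -1.   ]]
{'fovy': 61.53554656102081, 'cx': 318.04596415191486, 'cy': 242.6365059898775, 'dist': array([-0.01356702,  0.        ,  0.        ,  0.        ,  0.        ]), 'hand_eye': array([[-4.43382472e-04,  9.51857046e-01,  3.06541951e-01,
         8.29531226e-02],
       [ 9.99998805e-01,  8.76018739e-04, -1.27376585e-03,
        -4.40206021e-04],
       [-1.48097949e-03,  3.06541020e-01, -9.51856297e-01,
        -1.57171450e-01],
       [ 0.00000000e+00,  0.00000000e+00,  0.00000000e+00,
         1.00000000e+00]])}
```

```bash
python3 -m crank '[{"xyz":[0,0,-4],"delta_rot":[0,0,0],"claw":0},{"xyz":[0,0,-5.8],"delta_rot":[0,0,0],"claw":0},{"xyz":[0,0,-5.8],"delta_rot":[0,0,0],"claw":0},{"xyz":[3,1.5,-5.8],"delta_rot":[0,0,0],"claw":0},{"xyz":[13.3,6.8,-5.8],"delta_rot":[0,0,0],"claw":0},{"xyz":[13.3,6.8,-5.8],"delta_rot":[0,0,0],"claw":0},{"xyz":[13.3,6.8,-5.8],"delta_rot":[0,0,0],"claw":0},{"xyz":[13.3,6.8,-5.8],"delta_rot":[0,0,0],"claw":0},{"xyz":[13.3,6.8,-5.8],"delta_rot":[0,0,0],"claw":0},{"xyz":[13.3,6.8,-5.8],"delta_rot":[0,0,0],"claw":0},{"xyz":[13.3,6.8,-5.8],"delta_rot":[0,0,0],"claw":0},{"xyz":[13.3,6.8,-2.5],"delta_rot":[0,0,0],"claw":0},{"xyz":[13.3,6.8,-2.5],"delta_rot":[0,0,0],"claw":0},{"xyz":[13.3,6.8,-2.5],"delta_rot":[0,0,0],"claw":0}]' 15
python3 - <<'E'
from h import *
s=r.get_state();c=optics.capture("wrist");cv2.imwrite("pics/w1.png",c["img"]);print(s)
import pickle;pickle.dump((s,c),open("w1.pkl","wb"))
E
```

```text
time_s: 2.0
tcp_pos: [0.5295, 0.3141, 0.2988]
eef_rot: [179.7, 0.2, -19.1]
contact_force: [0.3, -0.4, 0.6]
gripper_width: 0.0881
gripper_force: 0.0
{'time_s': 2.0, 'joints': array([ 4.88015644e+01,  1.31099776e+01, -3.33346421e-01, -4.24222833e-02,
       -7.68851923e+01,  2.21520219e+01]), 'qd': array([ 0.15722088, -1.75436645,  5.42140871,  1.99178793, -2.3778037 ,
        0.16715758]), 'joint_torque': array([-2.20261244e-01, -4.77973330e+01,  2.83483171e+01,  6.69571236e+00,
        6.71397205e-01, -2.09196674e-03]), 'tcp_pos': array([0.5295332 , 0.31413484, 0.29876808]), 'eef_rot': array([ 1.79711286e+02,  1.62087378e-01, -1.90565663e+01]), 'contact_force': array([ 0.2896339 , -0.39095735,  0.56163795]), 'moment': array([-0.05711398, -0.02460486, -0.05387053]), 'gripper_force': 0.0, 'gripper_width': 0.08806747715670525}
```

View pics/w1.png

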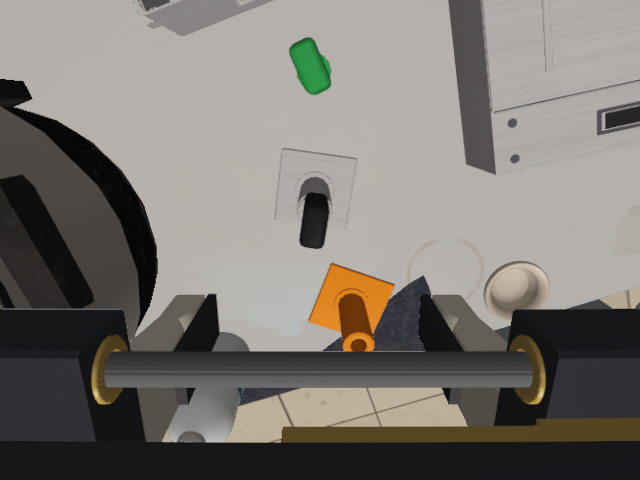

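The wrist view shows the black grip of the key at (314,220), leaning slightly, with its 20 mm width across the image, which is close to the finger line. The plate corners are at (283,149), (357,158), (350,228) and (275,219).

Run:
```python
from h import *
im=cv2.imread("pics/w1.png").astype(float); im=np.clip(im*2.2,0,255).astype(np.uint8)
crop(im,265,140,365,260,5,"w1c.png")
```

```text
(no output)
```

View pics/w1c.png

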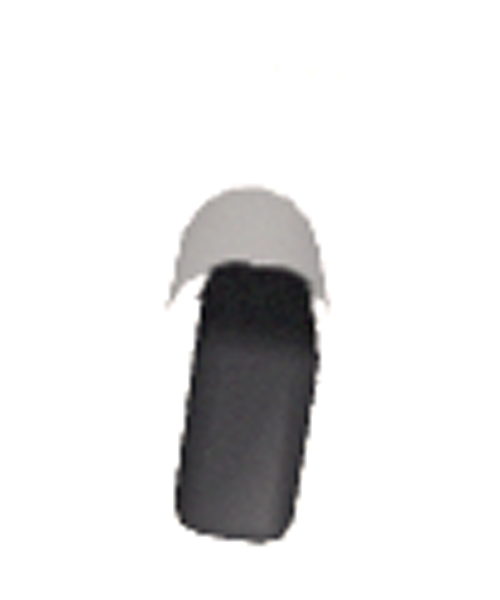

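The top face of the grip has its corners in the crop at about (200,345), (317,350), (294,540) and (177,527).

Run:
```python
from h import *
import pickle;s,c=pickle.load(open("w1.pkl","rb"))
u=lambda *q:[(x/5+265-.4,y/5+140-.4) for x,y in q]
p=px(c,u((200,345),(317,350),(294,540),(177,527)),.16,s);print(p,p.mean(0))
v=(p[0]+p[1]-p[2]-p[3])/2;print(np.linalg.norm(v),np.degrees(np.arctan2(v[1],v[0])),np.linalg.norm(p[0]-p[1]))
q=px(c,[(283,149),(357,158),(350,228),(275,219)],.006,s);print(q.mean(0),q)
for a,b in((0,1),(1,2),(2,3),(3,0)):
  d=q[b]-q[a];print(np.linalg.norm(d),np.degrees(np.arctan2(d[1],d[0])))
```

```text
[[0.54597465 0.31843381 0.16      ]
 [0.53947689 0.30208533 0.16      ]
 [0.51208003 0.31509004 0.16      ]
 [0.52003566 0.33147951 0.16      ]] [0.52939181 0.31677217 0.16      ]
0.02967884823335578 -26.03190723543856 0.01759243064073866
[0.5297297  0.31438871 0.006     ] [[0.58370003 0.33409783 0.006     ]
 [0.54800257 0.26066726 0.006     ]
 [0.47429133 0.29226049 0.006     ]
 [0.51292486 0.37052926 0.006     ]]
0.08164776455804519 -115.92618542007715
0.08019650797388272 156.79963664855075
0.08728431018374791 63.72901539928016
0.07960133953593886 -27.23709130887378
```

```bash
python3 -m crank '[{"xyz":[0,-0.05,2],"delta_rot":[0,0,7],"claw":0},{"xyz":[0,-0.05,3.5],"delta_rot":[0,0,7],"claw":0},{"xyz":[0,-0.05,5],"delta_rot":[0,0,7],"claw":0},{"xyz":[0,-0.05,6],"delta_rot":[0,0,7],"claw":0},{"xyz":[0,-0.05,6],"delta_rot":[0,0,7],"claw":0},{"xyz":[0,-0.05,6],"delta_rot":[0,0,7],"claw":0},{"xyz":[0,-0.05,6],"delta_rot":[0,0,7],"claw":0.9},{"xyz":[0,-0.05,6],"delta_rot":[0,0,7],"claw":1},{"xyz":[0,-0.05,6],"delta_rot":[0,0,7],"claw":1},{"xyz":[0,-0.05,6],"delta_rot":[0,0,7],"claw":1},{"xyz":[0,-0.05,6],"delta_rot":[0,0,7],"claw":1},{"xyz":[0,-0.05,6],"delta_rot":[0,0,7],"claw":1},{"xyz":[0,-0.05,6],"delta_rot":[0,0,7],"claw":1},{"xyz":[0,-0.05,6],"delta_rot":[0,0,7],"claw":1}]' 50
python3 -c "
from h import *
print(r.get_state()['tcp_pos'])"
```

```text
time_s: 3.8
tcp_pos: [0.5315, 0.3162, 0.1215]
eef_rot: [180.0, 0.0, -26.1]
contact_force: [-0.0, -0.2, 0.2]
gripper_width: 0.0195
gripper_force: 49.9
[0.53145084 0.31617402 0.12147959]
```

```bash
python3 -m crank '[{"xyz":[0,0,-0.7],"delta_rot":[0,0,0],"claw":1},{"xyz":[0,0,-2],"delta_rot":[0,0,0],"claw":1},{"xyz":[0,0,-3.5],"delta_rot":[0,0,0],"claw":1},{"xyz":[0,0,-5],"delta_rot":[0,0,0],"claw":1},{"xyz":[0,0,-5],"delta_rot":[0,0,0],"claw":1},{"xyz":[0.7,1.6,-5],"delta_rot":[0,0,-5],"claw":1},{"xyz":[1.4,3.3,-5],"delta_rot":[0,0,-10],"claw":1},{"xyz":[2.1,5,-5],"delta_rot":[0,0,-15],"claw":1},{"xyz":[2.8,6.7,-5],"delta_rot":[0,0,-19.4],"claw":1},{"xyz":[3.5,8.4,-5],"delta_rot":[0,0,-19.4],"claw":1},{"xyz":[4.13,9.82,-4.5],"delta_rot":[0,0,-19.4],"claw":1},{"xyz":[4.13,9.82,-3.5],"delta_rot":[0,0,-19.4],"claw":1},{"xyz":[4.13,9.82,-3.5],"delta_rot":[0,0,-19.4],"claw":1},{"xyz":[4.13,9.82,-3.5],"delta_rot":[0,0,-19.4],"claw":1}]' 50
python3 - <<'E'
from h import *
import pickle
s=r.get_state();c=optics.capture("wrist");print(s["tcp_pos"],s["eef_rot"],s["contact_force"])
t=optics.capture("top");sc=optics.capture("scene");pickle.dump((s,c,t,sc),open("w2.pkl","wb"))
crop(c["img"],180,60,500,300,2.5,"w2.png")
a=cv2.resize(t["img"][200:280,260:400],None,fx=4,fy=4,interpolation=2);b=cv2.resize(sc["img"][190:310,250:390],None,fx=4,fy=4,interpolation=2)
b=b[:, :560];a=a[:,:560];cv2.imwrite("pics/tc2.png",np.vstack([a,b])[:800])
E
```

```text
time_s: 5.55
tcp_pos: [0.5137, -0.0026, 0.2271]
eef_rot: [180.0, -0.0, -6.6]
contact_force: [-0.3, -1.3, -1.4]
gripper_width: 0.0199
gripper_force: 49.9
[ 0.51370788 -0.00257358  0.22709716] [ 1.79980677e+02 -1.46852205e-02 -6.62686559e+00] [-0.31024892 -1.34127305 -1.3813423 ]
```

View pics/w2.png

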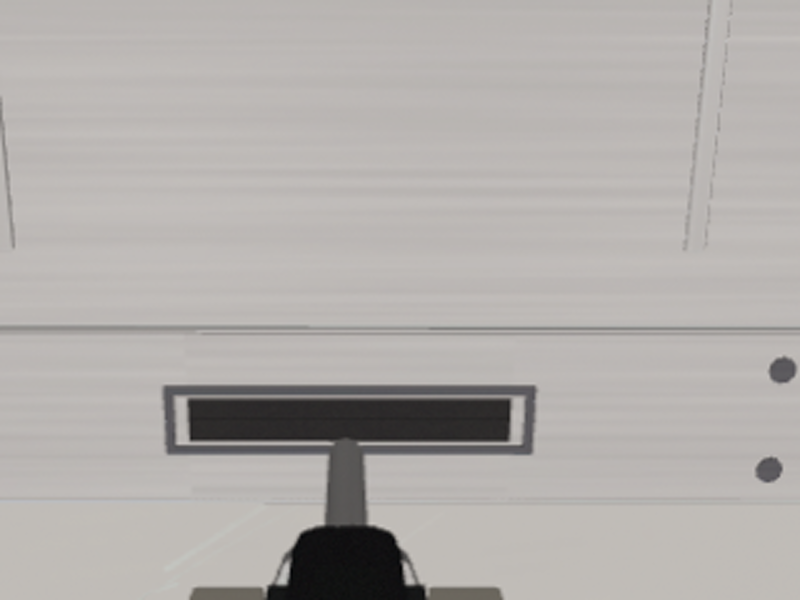

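The crop shows the slot with corners (188,399) to (510,441) and the rod tip at (346,440), already almost over it. I'll work out the tip and slot positions.

Run:
```python
from h import *
import pickle;s,c,t,sc=pickle.load(open("w2.pkl","rb"))
u=lambda *q:[(x/2.5+180-.3,y/2.5+60-.3) for x,y in q]
p=px(c,u((188,399),(510,399),(510,441),(188,441)),.085,s);m=p.mean(0);d=p[0]+p[3]-p[1]-p[2]
print(p,m,"yaw",np.degrees(np.arctan2(-d[0],d[1])))
tip=s["tcp_pos"][2]-.1115
# tip centre in px: lower apex; predict px of nominal tip point and tapered end
e,M=pose(c,s)
for dx in(-.004,0,.004):
  P=np.array([s["tcp_pos"]-[0,0,.1115]]) ; T=R.from_euler("xyz",s["eef_rot"],degrees=True).as_matrix(); P=P+T[:,0]*dx
  q=(P-e)@M; q=q*[1,-1,-1]; pp=cv2.projectPoints(q,np.zeros(3),np.zeros(3),K(c),np.array(c["dist"]))[0].ravel()
  print(dx,(pp-[180,60]+.3)*2.5)
T=R.from_euler("xyz",s["eef_rot"],degrees=True).as_matrix();print("slot mid in tool",T.T@(m-s["tcp_pos"]))
```

```text
[[ 0.52470316  0.04493646  0.085     ]
 [ 0.51322891 -0.05305851  0.085     ]
 [ 0.4997871  -0.05216553  0.085     ]
 [ 0.51142244  0.04713352  0.085     ]] [ 0.5122854  -0.00328852  0.085     ] yaw -6.680765441459155
-0.004 [346.44830806 458.9381606 ]
0 [346.44450462 445.30134877]
0.004 [346.44066495 431.54515662]
slot mid in tool [-0.00136689  0.0008264   0.1420971 ]
```

View pics/tc2.png

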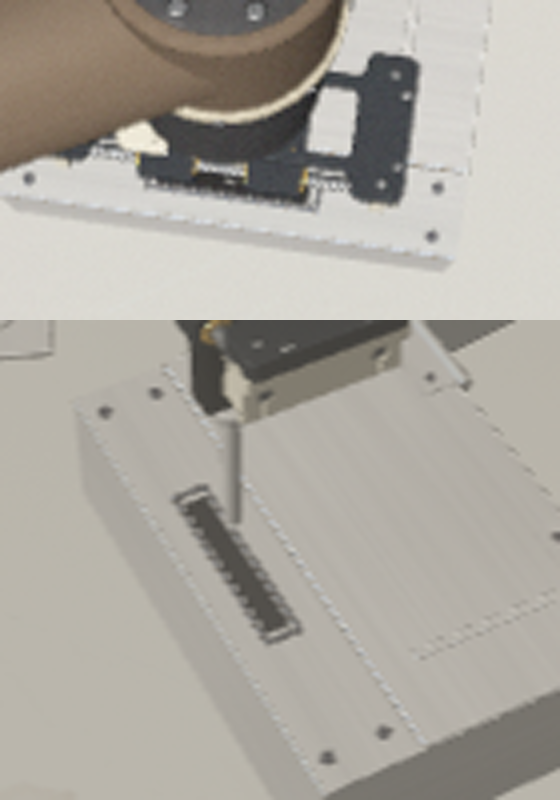

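```bash
python3 -m crank '[{"xyz":[-0.045,-0.07,0.5],"delta_rot":[0,0,0],"claw":1},{"xyz":[-0.045,-0.07,0.9],"delta_rot":[0,0,0],"claw":1},{"xyz":[-0.045,-0.07,1.0],"delta_rot":[0,0,0],"claw":1},{"xyz":[-0.045,-0.07,1.05],"delta_rot":[0,0,0],"claw":1},{"xyz":[-0.045,-0.07,1.1],"delta_rot":[0,0,0],"claw":1},{"xyz":[-0.045,-0.07,1.15],"delta_rot":[0,0,0],"claw":1}]'
```

```text
time_s: 6.45
tcp_pos: [0.5124, -0.0006, 0.1922]
eef_rot: [-180.0, -0.0, -6.7]
contact_force: [0.2, 0.1, -1.0]
gripper_width: 0.0199
gripper_force: 49.9
```

```bash
python3 -m crank '[{"xyz":[0,0,0.2],"delta_rot":[0,0,0],"claw":1},{"xyz":[0,0,0.4],"delta_rot":[0,0,0],"claw":1},{"xyz":[0,0,0.6],"delta_rot":[0,0,0],"claw":1},{"xyz":[0,0,0.75],"delta_rot":[0,0,0],"claw":1},{"xyz":[0,0,0.85],"delta_rot":[0,0,0],"claw":1},{"xyz":[0,0,0.85],"delta_rot":[0,0,0],"claw":1}]'
```

```text
time_s: 7.2
tcp_pos: [0.5124, -0.0006, 0.1664]
eef_rot: [-180.0, -0.0, -6.7]
contact_force: [2.6, 0.4, -2.6]
gripper_width: 0.0194
gripper_force: 49.9
```

```bash
python3 -m crank '[{"xyz":[0.02,0,0.06],"delta_rot":[0,0,0],"claw":1},{"xyz":[0.02,0,0.12],"delta_rot":[0,0,0],"claw":1},{"xyz":[0.02,0,0.16],"delta_rot":[0,0,0],"claw":1},{"xyz":[0.02,0,0.18],"delta_rot":[0,0,0],"claw":1}]'
```

```text
time_s: 7.7
tcp_pos: [0.5127, -0.0008, 0.1613]
eef_rot: [180.0, 0.0, -6.7]
contact_force: [-1.0, 0.6, 4.2]
gripper_width: 0.0195
gripper_force: 49.9
```

```bash
python3 -m crank '[{"xyz":[0,0,0.03],"delta_rot":[0,0,0],"claw":1},{"xyz":[0,0,0.03],"delta_rot":[0,0,0],"claw":1}]'; python3 -m crank '[{"xyz":[0,0.05,0],"delta_rot":[0,0,0],"claw":1},{"xyz":[0,0.1,0],"delta_rot":[0,0,0],"claw":1},{"xyz":[0,0.15,0],"delta_rot":[0,0,0],"claw":1},{"xyz":[0,0.2,0],"delta_rot":[0,0,0],"claw":1}]'
```

```text
time_s: 7.95
tcp_pos: [0.5131, -0.0008, 0.1612]
eef_rot: [180.0, -0.1, -6.6]
contact_force: [-1.7, -0.2, 7.4]
gripper_width: 0.0202
gripper_force: 49.9
time_s: 8.45
tcp_pos: [0.5132, -0.0063, 0.1613]
eef_rot: [-179.9, -0.1, -6.6]
contact_force: [0.1, 0.8, 5.5]
gripper_width: 0.0196
gripper_force: 49.9
```

```bash
python3 -m crank '[{"xyz":[0,0.04,0.06],"delta_rot":[0,0,0],"claw":1},{"xyz":[0,0.08,0.06],"delta_rot":[0,0,0],"claw":1},{"xyz":[0,0.13,0.06],"delta_rot":[0,0,0],"claw":1},{"xyz":[0,0.18,0.06],"delta_rot":[0,0,0],"claw":1},{"xyz":[0,0.23,0.06],"delta_rot":[0,0,0],"claw":1}]'; python3 -m crank '[{"xyz":[0,0.05,0],"delta_rot":[0,0,0],"claw":1},{"xyz":[0,0.1,0],"delta_rot":[0,0,0],"claw":1},{"xyz":[0,0.15,0],"delta_rot":[0,0,0],"claw":1},{"xyz":[0,0.2,0],"delta_rot":[0,0,0],"claw":1}]'
```

```text
time_s: 9.07
tcp_pos: [0.5135, -0.0128, 0.1604]
eef_rot: [-179.9, -0.3, -6.6]
contact_force: [0.9, 1.7, 6.5]
gripper_width: 0.0197
gripper_force: 49.9
time_s: 9.57
tcp_pos: [0.5104, -0.0196, 0.1582]
eef_rot: [180.0, 0.0, -6.7]
contact_force: [0.5, 0.3, -1.8]
gripper_width: 0.0197
gripper_force: 49.9
```

```bash
python3 -m crank '[{"xyz":[0,0.05,0],"delta_rot":[0,0,0],"claw":1},{"xyz":[0,0.1,0],"delta_rot":[0,0,0],"claw":1},{"xyz":[0,0.15,0],"delta_rot":[0,0,0],"claw":1},{"xyz":[0,0.2,0],"delta_rot":[0,0,0],"claw":1}]'
```

```text
time_s: 10.07
tcp_pos: [0.5104, -0.0247, 0.1588]
eef_rot: [-179.9, -0.1, -6.7]
contact_force: [0.0, 5.9, 1.7]
gripper_width: 0.0199
gripper_force: 49.9
```

It dropped near world y = -0.0196: z fell 2 mm and the force vanished. I'll step back about 4 mm and lower the key.

```bash
python3 -m crank '[{"xyz":[0,-0.07,0],"delta_rot":[0,0,0],"claw":1},{"xyz":[0,-0.12,0],"delta_rot":[0,0,0],"claw":1},{"xyz":[0,-0.12,0.05],"delta_rot":[0,0,0],"claw":1},{"xyz":[0,-0.12,0.1],"delta_rot":[0,0,0],"claw":1},{"xyz":[0,-0.12,0.1],"delta_rot":[0,0,0],"claw":1}]'
```

```text
time_s: 10.7
tcp_pos: [0.5102, -0.022, 0.1552]
eef_rot: [180.0, 0.0, -6.7]
contact_force: [0.6, 0.3, -1.7]
gripper_width: 0.0194
gripper_force: 49.9
```

```bash
python3 -m crank '[{"xyz":[0,0,0.08],"delta_rot":[0,0,0],"claw":1},{"xyz":[0,0,0.16],"delta_rot":[0,0,0],"claw":1},{"xyz":[0,0,0.24],"delta_rot":[0,0,0],"claw":1},{"xyz":[0,0,0.3],"delta_rot":[0,0,0],"claw":1},{"xyz":[0,0,0.3],"delta_rot":[0,0,0],"claw":1},{"xyz":[0,0,0.3],"delta_rot":[0,0,0],"claw":1}]'
```

```text
time_s: 11.45
tcp_pos: [0.5104, -0.0219, 0.1465]
eef_rot: [180.0, -0.0, -6.7]
contact_force: [-0.1, -0.2, -1.9]
gripper_width: 0.02
gripper_force: 49.9
```

```bash
python3 -m crank '[{"xyz":[0,-0.1,0],"delta_rot":[0,0,0],"claw":1},{"xyz":[0,-0.25,0],"delta_rot":[0,0,0],"claw":1},{"xyz":[0,-0.4,0],"delta_rot":[0,0,0],"claw":1},{"xyz":[0,-0.55,0],"delta_rot":[0,0,0],"claw":1},{"xyz":[0,-0.7,0],"delta_rot":[0,0,0],"claw":1},{"xyz":[0,-0.85,0],"delta_rot":[0,0,0],"claw":1},{"xyz":[0,-1,0],"delta_rot":[0,0,0],"claw":1}]'
```

```text
time_s: 12.32
tcp_pos: [0.5137, 0.0073, 0.1466]
eef_rot: [179.9, 0.0, -6.6]
contact_force: [0.3, -5.9, -1.2]
gripper_width: 0.0197
gripper_force: 49.9
```

Drawing at about 6 N, as expected.

```bash
python3 -m crank '[{"xyz":[0,-0.15,0],"delta_rot":[0,0,0],"claw":1},{"xyz":[0,-0.3,0],"delta_rot":[0,0,0],"claw":1},{"xyz":[0,-0.45,0],"delta_rot":[0,0,0],"claw":1},{"xyz":[0,-0.6,0],"delta_rot":[0,0,0],"claw":1},{"xyz":[0,-0.75,0],"delta_rot":[0,0,0],"claw":1},{"xyz":[0,-0.9,0],"delta_rot":[0,0,0],"claw":1},{"xyz":[0,-1,0],"delta_rot":[0,0,0],"claw":1},{"xyz":[0,-1,0],"delta_rot":[0,0,0],"claw":1}]'
```

```text
time_s: 13.32
tcp_pos: [0.5172, 0.038, 0.1464]
eef_rot: [-180.0, 0.0, -6.7]
contact_force: [-1.1, -2.5, -0.1]
gripper_width: 0.0194
gripper_force: 49.9
```

```bash
python3 -m crank '[{"xyz":[0,-0.06,0],"delta_rot":[0,0,0],"claw":1},{"xyz":[0,-0.12,0],"delta_rot":[0,0,0],"claw":1},{"xyz":[0,-0.15,0],"delta_rot":[0,0,0],"claw":1},{"xyz":[0,-0.1,0],"delta_rot":[0,0,0],"claw":1},{"xyz":[0,-0.1,0],"delta_rot":[0,0,0],"claw":1},{"xyz":[0,-0.1,0],"delta_rot":[0,0,0],"claw":1},{"xyz":[0,-0.1,0],"delta_rot":[0,0,0],"claw":1},{"xyz":[0,-0.1,0],"delta_rot":[0,0,0],"claw":1},{"xyz":[0,-0.1,0],"delta_rot":[0,0,0],"claw":1},{"xyz":[0,-0.1,0],"delta_rot":[0,0,0],"claw":1},{"xyz":[0,-0.1,0],"delta_rot":[0,0,0],"claw":1},{"xyz":[0,-0.1,0],"delta_rot":[0,0,0],"claw":1}]'
python3 - <<'E'
from h import *
c=optics.capture("scene");cv2.imwrite("pics/s3.png",c["img"])
E
```

```text
time_s: 14.82
tcp_pos: [0.5177, 0.0407, 0.1465]
eef_rot: [-180.0, -0.0, -6.7]
contact_force: [0.0, -0.3, -0.9]
gripper_width: 0.0197
gripper_force: 49.9
```

View pics/s3.png

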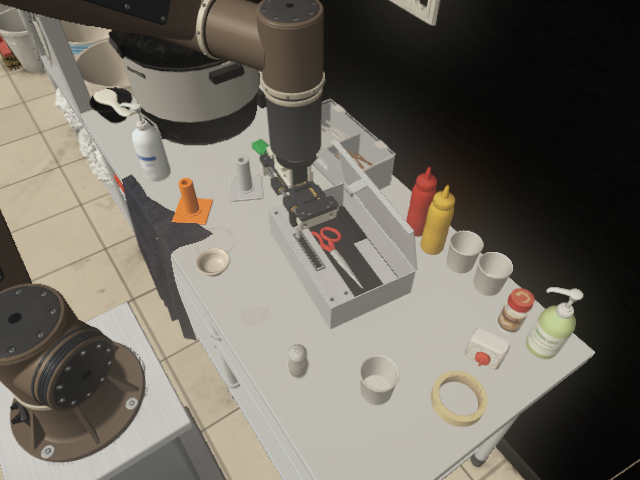

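The lid stands fully open, and the bystanders are unmoved. Next I'll lift the key out and go back above the stand.

```bash
python3 -m crank '[{"xyz":[0,0,-0.7],"delta_rot":[0,0,0],"claw":1},{"xyz":[0,0,-1.8],"delta_rot":[0,0,0],"claw":1},{"xyz":[0,0,-3],"delta_rot":[0,0,0],"claw":1},{"xyz":[0,0,-4.2],"delta_rot":[0,0,0],"claw":1},{"xyz":[0,0,-4.2],"delta_rot":[0,0,0],"claw":1},{"xyz":[-0.12,-1.6,-4.2],"delta_rot":[0,0,0],"claw":1},{"xyz":[-0.23,-3.3,-4.2],"delta_rot":[0,0,5],"claw":1},{"xyz":[-0.34,-5,-4.2],"delta_rot":[0,0,10],"claw":1},{"xyz":[-0.46,-6.6,-4.2],"delta_rot":[0,0,15],"claw":1},{"xyz":[-0.57,-8.2,-4.2],"delta_rot":[0,0,19.4],"claw":1},{"xyz":[-0.62,-9.17,-4],"delta_rot":[0,0,19.4],"claw":1},{"xyz":[-0.62,-9.17,-3.6],"delta_rot":[0,0,19.4],"claw":1},{"xyz":[-0.62,-9.17,-3.6],"delta_rot":[0,0,19.4],"claw":1},{"xyz":[-0.62,-9.17,-3.6],"delta_rot":[0,0,19.4],"claw":1}]'
python3 - <<'E'
from h import *
s=r.get_state();c=optics.capture("wrist");print(s["tcp_pos"],s["eef_rot"])
import pickle;pickle.dump((s,c),open("w4.pkl","wb"))
crop(c["img"],240,130,400,250,5,"w4.png")
e,M=pose(c,s)
for P in ([.5315,.3162,s["tcp_pos"][2]-.1115],[.5297,.3150,.1],s["tcp_pos"]-[0,0,.1115]):
  q=((np.array([P])-e)@M)*[1,-1,-1];pp=cv2.projectPoints(q,np.zeros(3),np.zeros(3),K(c),np.array(c["dist"]))[0].ravel();print((pp-[240,130]+.4)*5)
E
```

```text
time_s: 16.62
tcp_pos: [0.5313, 0.3151, 0.2546]
eef_rot: [180.0, -0.0, -26.1]
contact_force: [-0.5, -1.0, -0.7]
gripper_width: 0.0198
gripper_force: 49.9
[0.53128745 0.31508912 0.25464874] [ 1.79991153e+02 -9.96303800e-03 -2.60977325e+01]
[384.35082918 543.0186129 ]
[396.60425656 469.79424365]
[392.16951011 540.97201847]
```

View pics/w4.png

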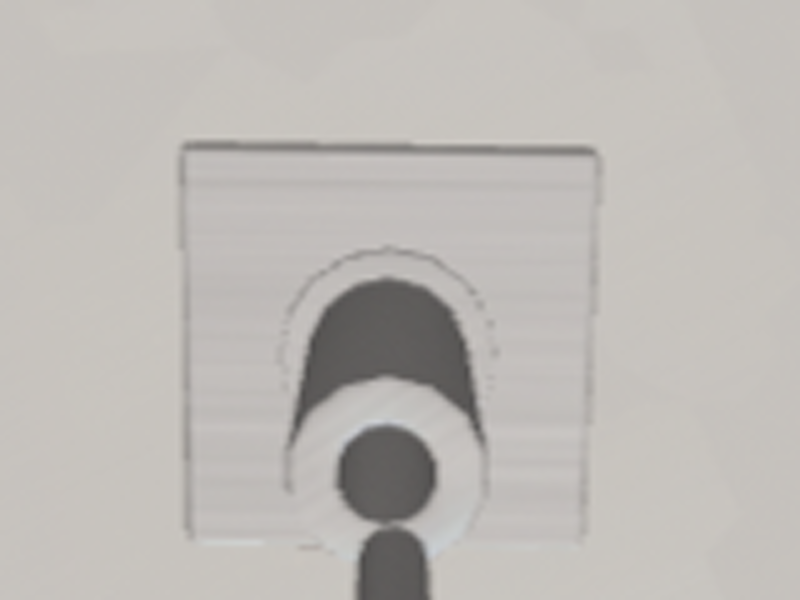

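The crop shows the tube's hole centred at (387,474) and the rod tip at (393,528). That asks for a correction of about -2 mm in tool x and -0.7 mm in tool y.

```bash
python3 -m crank '[{"xyz":[-0.06,-0.02,0.5],"delta_rot":[0,0,0],"claw":1},{"xyz":[-0.06,-0.02,1.1],"delta_rot":[0,0,0],"claw":1},{"xyz":[-0.06,-0.02,1.35],"delta_rot":[0,0,0],"claw":1},{"xyz":[-0.06,-0.02,1.5],"delta_rot":[0,0,0],"claw":1},{"xyz":[-0.06,-0.02,1.65],"delta_rot":[0,0,0],"claw":1},{"xyz":[-0.06,-0.02,1.8],"delta_rot":[0,0,0],"claw":1}]'
```

```text
time_s: 17.42
tcp_pos: [0.53, 0.3176, 0.2006]
eef_rot: [-180.0, -0.0, -26.1]
contact_force: [-0.9, 0.3, -1.5]
gripper_width: 0.0198
gripper_force: 49.9
```

```bash
python3 -m crank '[{"xyz":[0,0,0.4],"delta_rot":[0,0,0],"claw":1},{"xyz":[0,0,0.9],"delta_rot":[0,0,0],"claw":1},{"xyz":[0,0,1.4],"delta_rot":[0,0,0],"claw":1},{"xyz":[0,0,1.9],"delta_rot":[0,0,0],"claw":1},{"xyz":[0,0,2.3],"delta_rot":[0,0,0],"claw":1},{"xyz":[0,0,2.5],"delta_rot":[0,0,0],"claw":1},{"xyz":[0,0,2.58],"delta_rot":[0,0,0],"claw":1},{"xyz":[0,0,2.58],"delta_rot":[0,0,0],"claw":1}]'
```

```text
time_s: 18.42
tcp_pos: [0.5299, 0.3176, 0.1233]
eef_rot: [-180.0, -0.0, -26.1]
contact_force: [-0.0, -1.1, -1.0]
gripper_width: 0.0197
gripper_force: 49.9
```

Lower by 1.5 mm, release gently, and retreat straight up.

```bash
python3 -m crank '[{"xyz":[0,0,0.05],"delta_rot":[0,0,0],"claw":1},{"xyz":[0,0,0.05],"delta_rot":[0,0,0],"claw":1},{"xyz":[0,0,0.05],"delta_rot":[0,0,0],"claw":0.6},{"xyz":[0,0,0.05],"delta_rot":[0,0,0],"claw":0},{"xyz":[0,0,0.05],"delta_rot":[0,0,0],"claw":0},{"xyz":[0,0,0.05],"delta_rot":[0,0,0],"claw":0},{"xyz":[0,0,0.05],"delta_rot":[0,0,0],"claw":0},{"xyz":[0,0,0.05],"delta_rot":[0,0,0],"claw":0},{"xyz":[0,0,-1],"delta_rot":[0,0,0],"claw":0},{"xyz":[0,0,-2.5],"delta_rot":[0,0,0],"claw":0},{"xyz":[0,0,-4.5],"delta_rot":[0,0,0],"claw":0},{"xyz":[0,0,-6],"delta_rot":[0,0,0],"claw":0},{"xyz":[0,0,-6],"delta_rot":[0,0,0],"claw":0},{"xyz":[0,0,-6],"delta_rot":[0,0,0],"claw":0}]'
python3 - <<'E'
from h import *
c=optics.capture("wrist");a=optics.capture("scene");cv2.imwrite("pics/f.png",cv2.resize(np.hstack([c["img"],a["img"]]),(800,300)))
E
```

```text
time_s: 20.18
tcp_pos: [0.5294, 0.3173, 0.3025]
eef_rot: [180.0, 0.0, -26.1]
contact_force: [-0.4, 0.3, -0.6]
gripper_width: 0.0881
gripper_force: 0.0
```

View pics/f.png

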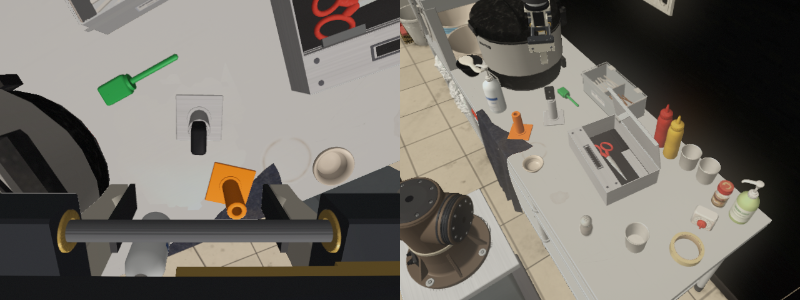

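```bash
python3 -c "
from h import *
print(job.close_job())"
```

```text
the job is handed in; nothing more can be done
None
```

The knife box is unlocked with its lid open, the key is back upright in its stand, the four bystanders look unmoved, and the job was handed in at about 20 s with no verdict shown; the green look-alike key, which seemed to stand upright at first, now lies flat beside the stand, and I don't know if the arm brushed it.

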